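# Set up the counter-top display spinner

### The job

Get the display spinner on the toy-shop counter ready. First lift its sprung index plunger, turn the head anticlockwise (seen from above) to the next stop, marked on the rim, and let the plunger drop home so that the head is locked; only then fit the display tubes. Pull the grey blanking plug out of its collet and stand it in its own snug round slot in the fittings tray, and push every tube from the wooden caddy past the seal into a collet of its own until it bottoms, leaving the other things on the counter alone.

Things in the scene. Friction and masses are not known exactly. Their poses are not given: they have to be found in the camera images.
- head (a joint): Angle of the head (white disc, 210 mm across, carries plunger and collets) about the vertical through hub, rad, anticlockwise from above. The index ring has three stops: 0 (parked, the start), 1.047 (the next, wanted, with a small brass mark on the grey foot's rim) and 2.094. Locked, it has about 0.02 rad of play either way. Bearing friction 0.25 N m.
- plunger (a joint): Lift of the sprung index plunger in m: 0 = fully down in a notch, travel 0.024. The pin leaves its notch at 12 mm; 18 to 20 mm clears well. The spring pulls down with 4 N at rest, 8 N fully up. Let go between stops, the pin rests on the ring at 0.012 and the head stays put; over a notch it drops to 0 by itself.
- knob (a point): Where to hold the plunger's black round knob: on its axis, 36 mm across, from 13 mm below this point (7 mm bevelled) to 14 mm above. It rides on the head 125 mm from the head's axis (hub), about 88 mm above the counter when down. The flat steel bracket under it has its top 32 mm below this point.
- hub (a point): On the vertical turning axis of the head, at the top of the white disc, 46 mm above the counter. The round grey foot under it, 290 mm across and 30 mm high, is fixed to the counter, and its steel index ring reaches 43 mm.
- collet0 (a point): Centre of the inner floor of a black push-fit collet on the head, 54 mm above the counter. 48 mm across outside, straight vertical bore 33 mm wide, 37 mm deep from the mouth; a sprung seal 20 mm above the floor narrows it to 28 mm and resists with 4 to 8 N. All four lie 80 mm from the head's axis, 94 mm or more apart, and turn with it.
- collet1 (a point): Centre of the inner floor of a black push-fit collet on the head, 54 mm above the counter. 48 mm across outside, straight vertical bore 33 mm wide, 37 mm deep from the mouth; a sprung seal 20 mm above the floor narrows it to 28 mm and resists with 4 to 8 N. All four lie 80 mm from the head's axis, 94 mm or more apart, and turn with it. The plug starts in this one.
- collet2 (a point): Centre of the inner floor of a black push-fit collet on the head, 54 mm above the counter. 48 mm across outside, straight vertical bore 33 mm wide, 37 mm deep from the mouth; a sprung seal 20 mm above the floor narrows it to 28 mm and resists with 4 to 8 N. All four lie 80 mm from the head's axis, 94 mm or more apart, and turn with it.
- collet3 (a point): Centre of the inner floor of a black push-fit collet on the head, 54 mm above the counter. 48 mm across outside, straight vertical bore 33 mm wide, 37 mm deep from the mouth; a sprung seal 20 mm above the floor narrows it to 28 mm and resists with 4 to 8 N. All four lie 80 mm from the head's axis, 94 mm or more apart, and turn with it.
- tube0: Plain aluminium display tube, 30 mm across, 120 mm long, about 90 g, foot bevelled 3 mm; may be absent (3 or 4 are there). Origin: centre of its foot, z up along the tube. It starts standing in a hole of the caddy, foot 10 mm above the counter. All are alike; any may go into any collet.
- tube1: Plain aluminium display tube, 30 mm across, 120 mm long, about 90 g, foot bevelled 3 mm; may be absent (3 or 4 are there). Origin: centre of its foot, z up along the tube. It starts standing in a hole of the caddy, foot 10 mm above the counter. All are alike; any may go into any collet.
- tube2: Plain aluminium display tube, 30 mm across, 120 mm long, about 90 g, foot bevelled 3 mm; may be absent (3 or 4 are there). Origin: centre of its foot, z up along the tube. It starts standing in a hole of the caddy, foot 10 mm above the counter. All are alike; any may go into any collet.
- tube3: Plain aluminium display tube, 30 mm across, 120 mm long, about 90 g, foot bevelled 3 mm; may be absent (3 or 4 are there). Origin: centre of its foot, z up along the tube. It starts standing in a hole of the caddy, foot 10 mm above the counter. All are alike; any may go into any collet.
- plug: Grey blanking plug: a shank 24 mm across and 30 mm long (origin at the centre of its foot, z up, foot bevelled 3 mm) below a round grip 42 mm across and 40 mm high. It sits loose in collet1 at the start, the grip resting on the collet's mouth; in its slot the grip rests on the tray.
- tray: Loose dark-wood fittings tray, 160 x 130 x 45 mm, 2 kg, origin at the centre of its underside. It has a snug round slot for the plug, a larger round hole 49 mm across (not the plug's), and a long slot with a steel key standing in it to 61 mm high.
- plug_slot (a point): Centre of the mouth of the plug's own slot in the tray, 45 mm above the counter, at x -42, y +28 mm in the tray's frame: a round hole 27 mm across and 34 mm deep. Moves with the tray.
- caddy: Loose plywood caddy, 136 x 136 x 55 mm, 2 kg, origin at the centre of its underside, with four holes 33 mm across and 45 mm deep at x, y = +-34 mm in its frame, in which the tubes stand. Caddy and tray may change sides.
- truck: Bystander: wooden toy truck, 120 x 68 x 68 mm. Leave alone.
- ring_stack: Bystander: toy ring stack, 76 mm across, 78 mm high. Leave alone.
- marble_jar: Bystander: glass jar, 68 mm across, 90 mm high. Leave alone.
- puzzle_box: Bystander: flat blue box 90 x 110 x 36 mm. Leave alone.
Things that resemble listed ones, but are neither listed nor needed, are in the scene too. Of the things shaped like the plug, the grey one is meant.

How it is judged:
By the outcome, as a careful person would: the job done as asked, in the order asked, and still so for the second after the job is handed in, with the robot touching nothing.
Of tube0, tube1, tube2, tube3 only 3 to 4 are there at a start; the rules pass over those that are not, and their reading is None.
At some moment in a run one of caddy, tray may be knocked a few centimetres aside while the robot is not near it.
It also fails if it takes over 210 s, if anything falls off the work surface, if the arm or the gripper's body presses on something with over 40 N, if the wrist force passes 120 N, or if a joint passes its speed limit or range.

### The arm

A 7-joint arm with a two-finger parallel gripper is mounted at the origin on the work surface. World frame = base frame: x ahead of the robot, y to its left, z up, the work surface at z = 0. Lengths are in m, angles in rad, forces in N, time in s.
With the tool pointing down it reaches from about 0.4 to 0.9 m from the base axis. Payload 5.5 kg.
Tool frame: the origin (TCP) lies between the finger pads; the fingertips stand 11 mm ahead of it and the grasp point (between the pads) lies 8 mm behind it; z points along the fingers, y is the line along which they close (so a half turn about z gives the same grasp; the last joint's range is limited). The gripper opens to 92 mm and grips with 3 to 60 N. Pads are 19 mm wide; open, the fingers measure 130 mm over their backs; the gripper's body (75 mm by 190 mm) begins 47 mm behind the grasp point.
Start: joints at [1.468, 0.501, -0.427, 1.55, 0.221, 1.138, -0.21], TCP at [0.233, -0.607, 0.238] pointing down, gripper open.
Joint ranges: [-2.88, 2.88], [-0.31, 2.03], [-1.54, 1.56], [0.2, 2.42], [-1.41, 4.55], [0.19, 2.02], [-2.57, 2.57]. Speed limits (rad/s): [2.57, 2.57, 3.14, 3.14, 3.14, 3.14, 3.14].

### API

Orientations are given as a 3x3 rotation matrix whose columns are the frame's x, y, z axes.
In Python, from plant import * gives the robot as it stands.
- The arm moves only by the shell command python3 -m pendant 'ROWS' [FORCE]. ROWS is a JSON object of lists of equal length, an entry for each row: "xyz": the shift along the tool's x, y, z in mm, a list of three; "spin": the turn about the tool's z in degrees; "gripper": the finger opening in mm, from 0 to 91.8. In form: {"xyz": [[x, y, z], ...], "spin": [spin, ...], "gripper": [gripper, ...]}. A call has 1 to 12 rows; each row shifts and turns the commanded pose from where the row before left it, along the tool's axes as they then stand; what a row does not reach is not made up. A row lasts 1/12 s, in which the tool goes at most 41.7 mm and 7.16 degrees, less where a joint would pass 70% of its speed; a pose out of reach is approached as far as the arm can. A call with a gripper value outside its range is refused whole. The fingers move at their own pace and stop on an object; FORCE is the grip in N (left out, the last holds). Time passes only in rows, so rows that do not move let the fingers close. It gives the time, the measured TCP pose, the force, the opening and the grip force at its end, in the units of the state.
- observe(): the state, without advancing time (a new reading comes with each control period).
- read_camera(name): name is "scene" or "top" or "wrist"; returns the picture (480x640x3 uint8, red, green, blue); there is no depth.
- get_calibration(name): a dict with "camera_matrix" (3x3 intrinsics, pixels), "D" ([k1, k2, p1, p2, k3] as OpenCV has them; the pictures are not rectified), "R" (3x3) and "t" (3): a world point X has camera coordinates R X + t. Camera axes: x right, y down, z forward; pixel columns grow to the right and rows downward; lengths in m; the calibration is good to about 2 mm. A picture is of the moment at which its call begins: read the wrist's pose just before it. get_calibration takes no time and is no camera call; for the wrist camera it gives the pose at the moment of the call.
- job_done(): hands the job in; it is judged then, once.
The state is a dict: "time": time; "joint_pos": joint angles; "joint_velocities": joint speeds; "effort": joint torques, N m; "tcp_pos": TCP position; "tool_rot": TCP orientation; "ft_force": force on the tool from outside, world axes, zero at the start; "wrist_torque": the same for the moment, N m; "opening": finger opening in m; "finger_force": force on a finger pad.
Only numpy, scipy, OpenCV 4.12 (cv2) and the standard library are available. Lean on these libraries where they do the work, as an engineer would, in place of code of your own. Each camera call takes 0.05 s, during which the arm holds its last target. There are 200 camera calls.

## Working session

There is one attempt and no reset: what is moved stays moved. The work goes in short steps, Python scripts to look and compute and a shell command to move; the robot and the scene stay as the last step left them, time stands still between calls to the robot, and variables do not carry over. Pictures are saved under pics/ and viewed, at most 14 in all, crops included, and the job is handed in when it is done.

```bash
ls; mkdir -p pics
python3 - <<'E'
from plant import *
import cv2
s=observe(); print(s['time'],s['tcp_pos'],s['tool_rot'],s['opening'])
for n in ("scene","top","wrist"):
    im=read_camera(n); cv2.imwrite(f'pics/{n}0.png',im[:,:,::-1]); c=get_calibration(n); print(n,c)
E
```

```text
pics
0.0 [ 0.23219245 -0.6063881   0.23666272] [[ 9.33824530e-01  3.57730790e-01 -6.54734300e-04]
 [ 3.57731387e-01 -9.33822774e-01  1.81147152e-03]
 [ 3.66133376e-05 -1.92581555e-03 -9.99998145e-01]] 0.09189780337240469
scene {'camera_matrix': array([[461.95917045,   0.        , 321.07593776],
       [  0.        , 461.95917045, 244.40038388],
       [  0.        ,   0.        ,   1.        ]]), 'D': array([-0.03694346,  0.        ,  0.        ,  0.        ,  0.        ]), 'R': array([[-0.029498  ,  0.9995512 , -0.00522089],
       [ 0.5601677 ,  0.0122049 , -0.82828931],
       [-0.82785386, -0.02735745, -0.56027632]]), 't': array([ 0.02464228, -0.26211727,  1.5002469 ])}
top {'camera_matrix': array([[503.91228159,   0.        , 324.2176094 ],
       [  0.        , 503.91228159, 240.56146871],
       [  0.        ,   0.        ,   1.        ]]), 'D': array([-0.05089012,  0.        ,  0.        ,  0.        ,  0.        ]), 'R': array([[-0.02398486, -0.99963934,  0.01207959],
       [-0.98283706,  0.02136752, -0.18323413],
       [ 0.18290993, -0.01626711, -0.98299509]]), 't': array([-0.00781527,  0.58716737,  0.92044036])}
wrist {'camera_matrix': array([[367.08587603,   0.        , 324.64948779],
       [  0.        , 367.08587603, 239.78941881],
       [  0.        ,   0.        ,   1.        ]]), 'D': array([-0.05579827,  0.        ,  0.        ,  0.        ,  0.        ]), 'R': array([[ 0.35746731, -0.93392337, -0.00206429],
       [-0.8937158 , -0.34271743,  0.28951136],
       [-0.2710889 , -0.10164596, -0.95717235]]), 't': array([-0.64909196, -0.03555448,  0.39061448])}
```

View pics/top0.png

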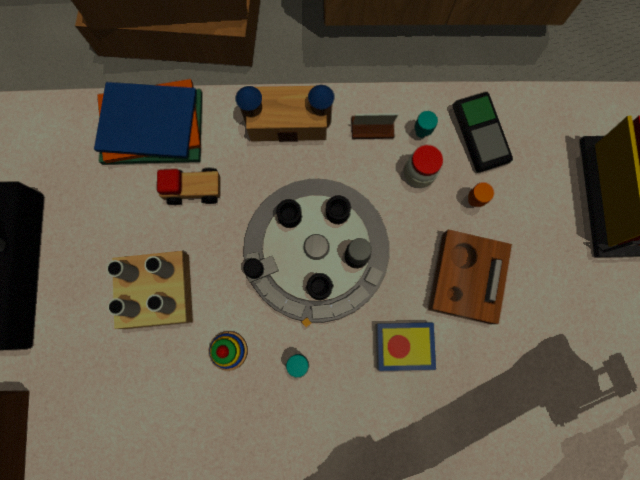

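View pics/scene0.png

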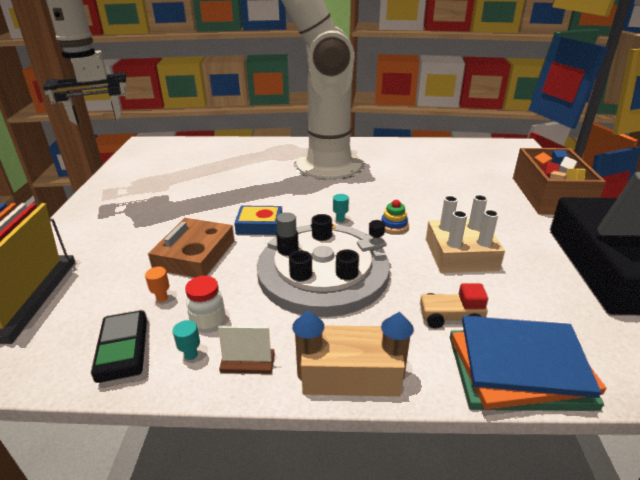

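The top view shows:
- Spinner hub at (316,246), black knob at (254,267), brass mark at (306,323).
- Grey plug at (357,253). Its look-alikes are teal (427,123), teal (297,366) and orange (481,195), which I'll leave alone.
- Caddy with 4 tubes at about (137,287).
- Tray with the small slot at (456,294), the large hole at (464,256) and the key at (495,280).

The knob's only rivals are the black collets at (288,213), (338,209) and (318,286). The knob is the one outside the disc, on the bracket.

```bash
cat > h.py <<'E'
from plant import *
import cv2, numpy as np
def ray(px,c):
    u=cv2.undistortPoints(np.array(px,float).reshape(-1,1,2),c['camera_matrix'],np.array(c['D'])).reshape(-1,2)
    R,t=np.array(c['R']),np.array(c['t']); d=np.c_[u,np.ones(len(u))]@R
    return -R.T@t,d
def cast(px,z,c):
    o,d=ray(px,c); return o+d*((z-o[2])/d[:,2])[:,None]
def proj(P,c):
    return cv2.projectPoints(np.array(P,float).reshape(-1,1,3),cv2.Rodrigues(np.array(c['R']))[0],np.array(c['t']),c['camera_matrix'],np.array(c['D']))[0].reshape(-1,2)
def crop(im,x0,y0,w,h,k,name):
    cv2.imwrite('pics/'+name,cv2.resize(im[y0:y0+h,x0:x0+w,::-1],None,fx=k,fy=k,interpolation=cv2.INTER_CUBIC))
E
python3 - <<'E'
from h import *
c=get_calibration('top')
im=cv2.imread('pics/top0.png')[:,:,::-1]
crop(im,230,170,170,165,3.6,'c1.png')
for n,p,z in [('hub',(316,246),.055),('knob',(254,267),.102),('colA',(288,213),.091),('colB',(338,209),.091),('colC',(318,286),.091),('plug',(357,250),.131),('mark',(306,323),.03),('slot',(456,294),.045),('big',(464,256),.045)]:
    print(n,cast([p],z,c)[0].round(3))
print(cast([(116,268),(153,264),(119,307),(155,302)],.13,c).round(3))
# disc ellipse
g=cv2.cvtColor(im,cv2.COLOR_RGB2GRAY)
E
```

```text
hub [ 0.576 -0.005  0.055]
knob [0.532 0.108 0.102]
colA [0.634 0.046 0.091]
colB [ 0.64  -0.048  0.091]
colC [ 0.496 -0.007  0.091]
plug [ 0.554 -0.078  0.131]
mark [0.431 0.017 0.03 ]
slot [ 0.478 -0.273  0.045]
big [ 0.552 -0.294  0.045]
[[0.531 0.35  0.13 ]
 [0.537 0.284 0.13 ]
 [0.463 0.341 0.13 ]
 [0.47  0.278 0.13 ]]
```

View pics/c1.png

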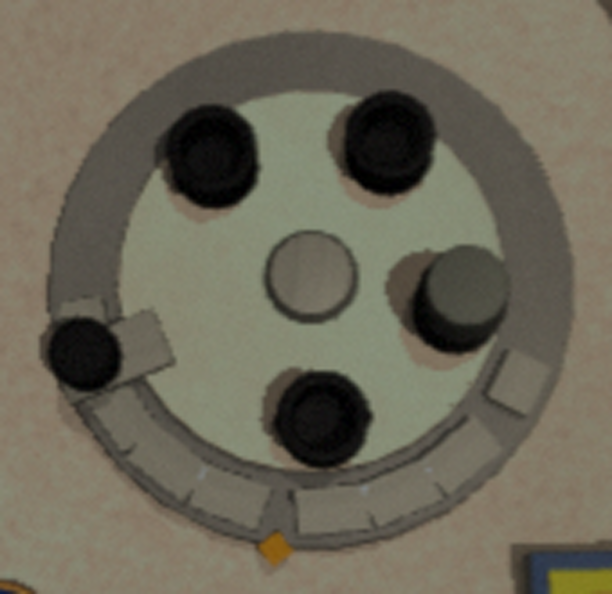

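```bash
python3 -m pendant '{"xyz":[[26,-27,0],[26,-27,0],[26,-27,0],[26,-27,0],[26,-27,0],[26,-27,0],[26,-27,0],[26,-27,0],[26,-27,0],[26,-27,0],[26,-27,0],[26,-27,0]],"spin":[0,0,0,0,0,0,0,0,0,0,0,0],"gripper":[70,70,70,70,70,70,70,70,70,70,70,70]}' 40
python3 -m pendant '{"xyz":[[26,-27,0],[26,-27,0],[26,-27,0],[26,-27,0],[26,-27,0],[26,-27,0],[26,-27,0],[26,-27,0],[0,0,0],[0,0,0],[0,0,0]],"spin":[0,0,0,0,0,0,0,0,0,0,0],"gripper":[70,70,70,70,70,70,70,70,70,70,70]}'
python3 - <<'E'
from h import *
s=observe(); print(s['tcp_pos'],s['tool_rot'],s['joint_pos'],s['ft_force'])
c=get_calibration('wrist'); im=read_camera('wrist'); cv2.imwrite('pics/w1.png',im[:,:,::-1])
import pickle; pickle.dump(c,open('w1.pkl','wb'))
E
```

```text
time: 1.15
tcp_pos: [0.4082, -0.1911, 0.2378]
tool_rot: [[0.934, 0.357, 0.0], [0.357, -0.934, -0.001], [-0.0, 0.001, -1.0]]
ft_force: [0.4, 0.3, -1.3]
opening: 0.0701
finger_force: 0.0
time: 2.07
tcp_pos: [0.5245, 0.0831, 0.2372]
tool_rot: [[0.934, 0.359, -0.001], [0.359, -0.934, -0.0], [-0.001, -0.0, -1.0]]
ft_force: [0.8, -0.8, -0.3]
opening: 0.07
finger_force: 0.0
[0.52448261 0.08313747 0.2372439 ] [[ 9.33525630e-01  3.58508681e-01 -1.19283487e-03]
 [ 3.58508436e-01 -9.33526392e-01 -4.20900548e-04]
 [-1.26443933e-03 -3.47199126e-05 -9.99999200e-01]] [ 0.46348042  0.36200515 -0.82114698  1.83959318  0.29995799  1.07024835
 -1.67601386] [ 0.81286171 -0.7738666  -0.32963888]
```

View pics/w1.png

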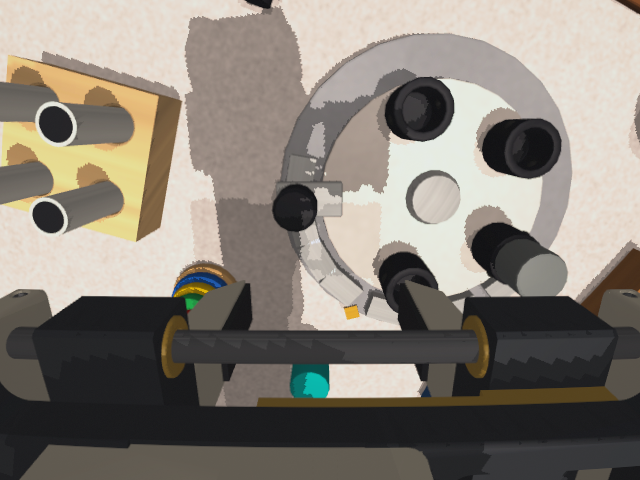

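The wrist view shows the knob at (295,207), the hub boss at (435,198), collet mouths near (422,105) and (531,146), the grey plug top at (541,275) and the brass mark at (351,312). Next I'll fit these in both views.

Run:
```python
from h import *; import pickle
c=pickle.load(open('w1.pkl','rb')); im=cv2.imread('pics/w1.png'); ct=get_calibration('top'); it=cv2.imread('pics/top0.png')
def circ(P):
    A=np.c_[2*P[:,:2],np.ones(len(P))]; x=np.linalg.lstsq(A,(P[:,:2]**2).sum(1),rcond=None)[0]; return x[:2],np.sqrt(x[2]+x[:2]@x[:2])
def blob(im,seed,lo,hi):
    g=cv2.cvtColor(im,cv2.COLOR_BGR2GRAY); m=np.zeros((482,642),np.uint8)
    cv2.floodFill(g,m,seed,255,lo,hi,4|cv2.FLOODFILL_FIXED_RANGE|cv2.FLOODFILL_MASK_ONLY|(255<<8))
    m=m[1:-1,1:-1]; m=cv2.morphologyEx(m,cv2.MORPH_OPEN,np.ones((3,3)))
    return max(cv2.findContours(m,0,1)[0],key=cv2.contourArea)[:,0,:]
for nm,I,C,seed,z,t in [('knob w',im,c,(295,207),.09,20),('knob t',it,ct,(254,266),.1,22),('boss w',im,c,(435,198),.055,35),('boss t',it,ct,(316,246),.055,25),('plugtop w',im,c,(541,275),.131,12),('plugtop t',it,ct,(358,247),.131,20)]:
    q=blob(I,seed,t,t); (u,v),ax,_=cv2.fitEllipse(q); p,r=circ(cast(q,z,C)); print(nm,(round(u),round(v)),p.round(4),'diam',round(2*r,4), len(q))
g=cv2.cvtColor(im,cv2.COLOR_BGR2GRAY)
# foot outer rim from top: hue-free, grey; rim picks at z .03 in wrist and top
P=cast([(435,34),(571,170),(354,70),(553,105)],.03,c); print('rim w',circ(P))
P=cast([(230+x/3.6,170+y/3.6) for x,y in [(308,32),(573,285),(50,285),(150,90),(480,95),(180,520)]],.03,ct); print('rim t',circ(P))
print('mark',cast([(351,312)],.03,c),cast([(306,322.5)],.03,ct))
print('mouth w',cast([(422,105),(531,146)],.091,c).round(4))
print('mouth t',cast([(230+x/3.6,170+y/3.6) for x,y in [(212,152),(391,139),(322,415)]],.091,ct).round(4))
```

```text
knob w (295, 208) [0.5318 0.1119] diam 0.0369 128
knob t (253, 268) [0.5301 0.1109] diam 0.0353 56
boss w (433, 194) [ 0.5754 -0.0016] diam 0.1634 1015
boss t (316, 245) [ 0.5777 -0.0059] diam 0.0421 65
plugtop w (542, 276) [ 0.5587 -0.0801] diam 0.0367 134
plugtop t (314, 250) [ 0.5587 -0.0007] diam 0.2241 1098
rim w (array([ 0.58669944, -0.00770081]), np.float64(0.1331396922058821))
rim t (array([ 0.57342974, -0.00610262]), np.float64(0.14440459648745294))
mark [[0.43275195 0.01766726 0.03      ]] [[0.4315609  0.01730566 0.03      ]]
mouth w [[ 0.6413  0.0491  0.091 ]
 [ 0.6458 -0.0445  0.091 ]]
mouth t [[ 0.6356  0.0444  0.091 ]
 [ 0.6406 -0.0492  0.091 ]
 [ 0.497  -0.0099  0.091 ]]
```

```bash
python3 -m pendant '{"xyz":[[16,-24.5,0],[0,0,40],[0,0,40],[0,0,35],[0,0,25],[0,0,15],[0,0,0],[0,0,0]],"spin":[0,0,0,0,0,0,0,0],"gripper":[70,70,70,70,70,70,70,70]}' 40
python3 -m pendant '{"xyz":[[0,0,0],[0,0,0],[0,0,0],[0,0,0],[0,0,0],[0,0,0],[0,0,0]],"spin":[0,0,0,0,0,0,0],"gripper":[20,20,20,20,20,20,20]}' 40
```

```text
time: 2.78
tcp_pos: [0.5306, 0.1101, 0.0823]
tool_rot: [[0.935, 0.356, -0.002], [0.356, -0.935, -0.001], [-0.002, 0.0, -1.0]]
ft_force: [0.5, -0.1, 0.5]
opening: 0.0699
finger_force: 0.0
time: 3.37
tcp_pos: [0.5315, 0.1117, 0.0832]
tool_rot: [[0.934, 0.358, 0.001], [0.358, -0.934, -0.0], [0.001, 0.001, -1.0]]
ft_force: [-0.4, -2.5, 4.0]
opening: 0.0351
finger_force: 40.0
```

```bash
python3 -m pendant '{"xyz":[[0,0,-5],[0,0,-5],[0,0,-5],[0,0,-5],[0,0,0],[0,0,0]],"spin":[0,0,0,0,0,0],"gripper":[20,20,20,20,20,20]}' 45
python3 -m pendant '{"xyz":[[-10.94,0.48,0],[-10.94,0.48,0],[-10.94,0.48,0],[-10.94,0.48,0],[-10.94,0.48,0],[-10.94,0.48,0],[-10.94,0.48,0],[-10.94,0.48,0],[-10.94,0.48,0],[-10.94,0.48,0],[-10.94,0.48,0],[-10.94,0.48,0]],"spin":[-5,-5,-5,-5,-5,-5,-5,-5,-5,-5,-5,-5],"gripper":[20,20,20,20,20,20,20,20,20,20,20,20]}'
python3 -m pendant '{"xyz":[[0,0,0],[0,0,0],[0,0,0]],"spin":[0,0,0],"gripper":[20,20,20]}'
```

```text
time: 3.87
tcp_pos: [0.5312, 0.1116, 0.1028]
tool_rot: [[0.934, 0.357, 0.0], [0.357, -0.934, -0.0], [0.0, 0.0, -1.0]]
ft_force: [3.3, -1.1, -9.0]
opening: 0.035
finger_force: 45.0
time: 4.87
tcp_pos: [0.4533, 0.0143, 0.1032]
tool_rot: [[0.154, 0.988, 0.003], [0.988, -0.154, 0.001], [0.001, 0.003, -1.0]]
ft_force: [6.7, 0.1, -6.9]
opening: 0.035
finger_force: 45.0
time: 5.12
tcp_pos: [0.4533, 0.014, 0.1031]
tool_rot: [[0.158, 0.987, 0.002], [0.987, -0.158, 0.0], [0.001, 0.002, -1.0]]
ft_force: [5.7, -0.8, -9.1]
opening: 0.0349
finger_force: 45.0
```

```bash
python3 -m pendant '{"xyz":[[0,0,5],[0,0,5],[0,0,5],[0,0,5],[0,0,0],[0,0,0]],"spin":[0,0,0,0,0,0],"gripper":[20,20,20,20,20,20]}'
```

```text
time: 5.62
tcp_pos: [0.4534, 0.0146, 0.0832]
tool_rot: [[0.157, 0.988, 0.002], [0.988, -0.157, -0.0], [0.0, 0.002, -1.0]]
ft_force: [4.6, -2.1, 0.7]
opening: 0.0349
finger_force: 45.0
```

```bash
python3 -m pendant '{"xyz":[[0,0,0],[0,0,0],[0,0,0],[0,0,0],[0,0,-40],[0,0,-40],[0,0,-40],[0,0,-40],[0,0,0],[0,0,0]],"spin":[0,0,0,0,0,0,0,0,0,0],"gripper":[70,70,70,70,70,70,70,70,70,70]}'
python3 - <<'E'
from h import *; import pickle
s=observe(); print(s['tcp_pos'],s['tool_rot'][:,0],s['joint_pos'])
for n in('wrist','top'):
    c=get_calibration(n); im=read_camera(n); cv2.imwrite(f'pics/{n}2.png',im[:,:,::-1]); pickle.dump(c,open(n+'2.pkl','wb'))
E
```

```text
time: 6.45
tcp_pos: [0.4532, 0.0141, 0.2445]
tool_rot: [[0.158, 0.987, 0.004], [0.987, -0.158, -0.002], [-0.001, 0.004, -1.0]]
ft_force: [0.5, -0.3, -0.7]
opening: 0.0701
finger_force: 0.0
[0.45321348 0.01408246 0.24445559] [ 0.1583612   0.98738045 -0.00125547] [ 1.00177266  0.31194589 -1.25832751  2.00097548  0.34361302  1.0644732
 -0.57167175]
```

View pics/wrist2.png

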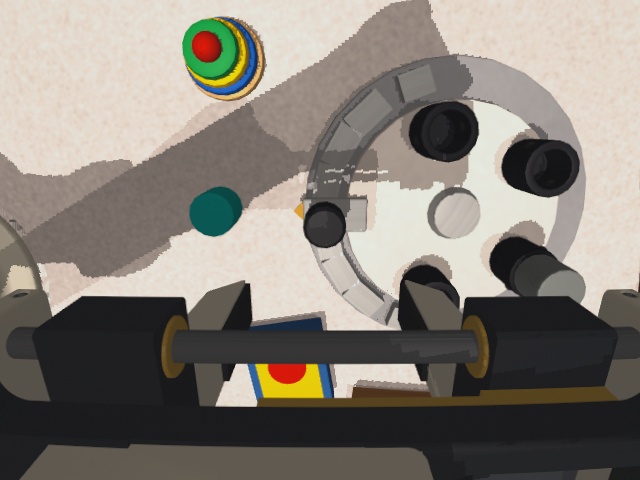

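The knob at (325,226) sits beside the brass mark (300,212), so the head is at the next stop. Next I'll measure the collets, the plug and the plunger height.

```bash
cat >> h.py <<'E'
HUB=np.array([.5767,-.0048])
def blobs(im,c,thr,amin,amax,z):
    g=cv2.cvtColor(im,cv2.COLOR_BGR2GRAY); m=(g<thr).astype(np.uint8)*255; m=cv2.morphologyEx(m,cv2.MORPH_OPEN,np.ones((3,3)))
    out=[]
    for q in cv2.findContours(m,0,1)[0]:
        a=cv2.contourArea(q)
        if amin<a<amax:
            M=cv2.moments(q); u=(M['m10']/a,M['m01']/a); out.append((np.round(u,1),a,cast([u],z,c)[0]))
    return out
E
python3 - <<'E'
from h import *; import pickle
for n,thr in (('wrist',62),('top',40)):
    c=pickle.load(open(n+'2.pkl','rb')); im=cv2.imread(f'pics/{n}2.png')
    for u,a,P in blobs(im,c,thr,150,9000,.0685):
        r=P[:2]-HUB
        if np.hypot(*r)<.15: print(n,u,a,P.round(4),'r',np.hypot(*r).round(4),'ang',np.degrees(np.arctan2(r[1],r[0])).round(1))
c=pickle.load(open('wrist2.pkl','rb'))
print('predicted mouths if 74deg apart etc; plugtop',cast([(559,290)],.131,c))
for z in (.102,.114): print('knob',proj([[.4533,.0143,z]],c), 'plane diam px', 367*.036/ (c['R']@np.array([.4533,.0143,z])+c['t'])[2])
im=cv2.imread('pics/wrist2.png'); g=cv2.cvtColor(im,cv2.COLOR_BGR2GRAY); print(g[226,295:360]); print(g[195:260,325])
E
```

```text
wrist [324.3 224.3] 1480.0 [0.4533 0.0098 0.0685] r 0.1242 ang 173.3
wrist [540.6 166.3] 3485.0 [0.6505 0.0318 0.0685] r 0.0823 ang 26.4
wrist [443.8 131. ] 3217.0 [0.5666 0.0745 0.0685] r 0.0799 ang 97.3
top [352.9 254.7] 453.5 [ 0.5557 -0.0747  0.0685] r 0.073 ang -106.7
top [342.4 220.9] 229.0 [ 0.6219 -0.0569  0.0685] r 0.0689 ang -49.1
top [295.3 207.7] 520.0 [0.6498 0.0332 0.0685] r 0.0824 ang 27.4
predicted mouths if 74deg apart etc; plugtop [[ 0.63079136 -0.05666932  0.131     ]]
knob [[323.4852296  229.22051885]] plane diam px 44.24739472370542
knob [[323.48279394 233.24479322]] plane diam px 46.01734659809787
[223 223 223 223 223 223 223 203  92  30  30  39  52  54  63  64  64  64
  64  64  64  64  64  64  64  64  58  57  57  62  63  63  54  53  53  53
  53  53  52  52  51  51  52  52  52  52  52  41  30  29  27 162 173 172
 172 172 172 171 172 171 171 171 171 171 170]
[ 92  92  83  76  83  88  60  27  20  20  21  25  29  30  29  42  60  64
  64  64  64  64  64  64  64  63  64  63  63  63  63  63  63  56  53  53
  52  52  52  52  51  52  52  52  51  52  52  52  51  51  54  40  33 180
 208 208 207 206 206 206 206 206 206 205 161]
```

```bash
python3 -m pendant '{"xyz":[[-9,37.5,0],[-9,37.5,0],[-9,37.5,0],[-9,37.5,0],[-9,37.5,0],[0,0,0],[0,0,0]],"spin":[0,0,0,0,0,0,0],"gripper":[75,75,75,75,75,75,75]}'
python3 - <<'E'
from h import *; import pickle
s=observe(); print(s['tcp_pos'],s['tool_rot'][:,0])
c=get_calibration('wrist'); im=read_camera('wrist'); cv2.imwrite('pics/w3.png',im[:,:,::-1]); pickle.dump(c,open('w3.pkl','wb'))
a=171.2+72*np.arange(1,5); Q=[[*(HUB+.08*np.array([np.cos(np.radians(t)),np.sin(np.radians(t))])),.091] for t in a]
pp=proj(Q,c); print(pp.round(), proj([[.6335,-.0612,.131]],c))
v=im.copy()
for p in pp: cv2.circle(v,tuple(int(k) for k in p),3,(255,0,0),-1)
cv2.imwrite('pics/w3a.png',v[:,:,::-1])
E
```

```text
time: 7.13
tcp_pos: [0.63, -0.0596, 0.239]
tool_rot: [[0.158, 0.987, -0.005], [0.987, -0.158, 0.003], [0.002, -0.006, -1.0]]
ft_force: [-0.0, 0.3, 0.3]
opening: 0.0748
finger_force: 0.0
[ 0.62998755 -0.05957239  0.2389665 ] [0.1580377  0.98743167 0.00166502]
[[225. 263.]
 [330. 229.]
 [329. 110.]
 [210.  71.]] [[329.89948379 243.82958806]]
```

View pics/w3a.png

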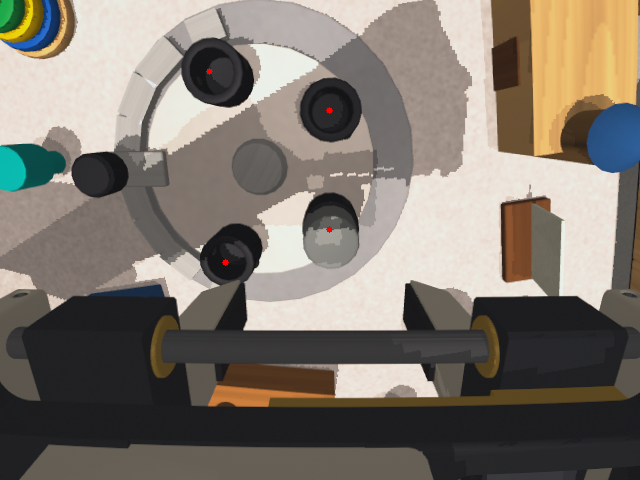

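The red marks, my predicted mouths, sit on the collet mouths, which confirms the 72° pitch. The plug top is at about (331,243), as predicted. Now I'll grasp it.

```bash
python3 -m pendant '{"xyz":[[-1,3.5,0],[0,0,40],[0,0,40],[0,0,30],[0,0,22],[0,0,0],[0,0,0]],"spin":[0,0,0,0,0,0,0],"gripper":[75,75,75,75,75,75,75]}' 20
python3 -m pendant '{"xyz":[[0,0,0],[0,0,0],[0,0,0],[0,0,0],[0,0,0],[0,0,-10],[0,0,-20],[0,0,-30],[0,0,-40],[0,0,-30],[0,0,0],[0,0,0]],"spin":[0,0,0,0,0,0,0,0,0,0,0,0],"gripper":[30,30,30,30,30,30,30,30,30,30,30,30]}' 20
python3 - <<'E'
from h import *
s=observe(); print(s['tcp_pos'],s['tool_rot'][:,0],s['joint_pos'])
im=read_camera('top');c=get_calibration('top'); crop(im,400,180,140,170,3.5,'t4.png'); cv2.imwrite('pics/top4.png',im[:,:,::-1])
E
```

```text
time: 7.77
tcp_pos: [0.632, -0.0604, 0.1103]
tool_rot: [[0.156, 0.988, -0.002], [0.988, -0.156, 0.0], [-0.0, -0.002, -1.0]]
ft_force: [0.6, -0.4, 0.1]
opening: 0.0749
finger_force: 0.0
time: 8.77
tcp_pos: [0.6348, -0.0607, 0.2438]
tool_rot: [[0.157, 0.988, 0.005], [0.988, -0.157, -0.001], [-0.0, 0.005, -1.0]]
ft_force: [-0.6, -0.4, -0.9]
opening: 0.0418
finger_force: 20.0
[ 0.63480343 -0.06068059  0.24375124] [ 1.57024728e-01  9.87594670e-01 -4.13725096e-05] [ 0.73789721  0.64869791 -1.02487773  1.56892725  0.57720056  1.24925813
 -0.53947427]
```

View pics/t4.png

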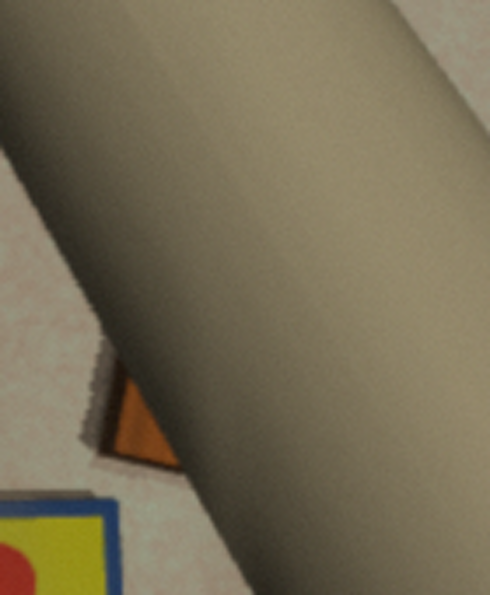

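The tray is mostly hidden by the arm, with only its corner visible at crop (140,430). I'll look with the wrist camera instead, offset so that the plug doesn't cover the slot.

```bash
python3 -m pendant '{"xyz":[[-36.3,-14.1,0],[-36.3,-14.1,0],[-36.3,-14.1,0],[-36.3,-14.1,0],[-36.3,-14.1,0],[-36.3,-14.1,0],[-36.3,-14.1,0],[-36.3,-14.1,0],[0,0,0],[0,0,0]],"spin":[0,0,0,0,0,0,0,0,0,0],"gripper":[30,30,30,30,30,30,30,30,30,30]}'
python3 - <<'E'
from h import *; import pickle
s=observe(); print(s['tcp_pos'],s['tool_rot'][:,0])
c=get_calibration('wrist'); im=read_camera('wrist'); cv2.imwrite('pics/w5.png',im[:,:,::-1]); pickle.dump(c,open('w5.pkl','wb'))
E
```

```text
time: 9.65
tcp_pos: [0.4732, -0.3333, 0.2385]
tool_rot: [[0.164, 0.986, -0.004], [0.986, -0.164, 0.002], [0.001, -0.004, -1.0]]
ft_force: [1.3, 0.4, -0.4]
opening: 0.0416
finger_force: 20.0
[ 0.47316086 -0.33331327  0.23851865] [0.16413646 0.98643708 0.00105085]
```

View pics/w5.png

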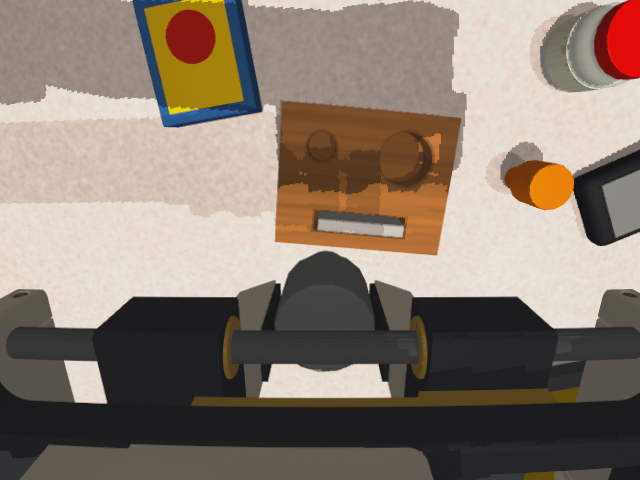

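The tray shows its corners at (281,101), (461,119), (437,255) and (275,241). The small slot is at (321,146), the big hole at (405,158) and the key at (360,224).

Run:
```python
from h import *; import pickle
c=pickle.load(open('w5.pkl','rb'))
P=cast([(281,101),(461,119),(437,255),(275,241)],.045,c)[:,:2]; print(P.round(4)); print([np.hypot(*(P[i]-P[(i+1)%4])).round(4) for i in range(4)])
S=cast([(321,146),(405,158)],.045,c)[:,:2]; print('slot,big',S.round(4))
ce=P.mean(0); ex=(P[1]-P[0]+P[2]-P[3]); ex/=np.hypot(*ex); ey=np.array([-ex[1],ex[0]])
print('model slot',(ce-.042*ex+.028*ey).round(4))
R=np.array(observe()['tool_rot']); t=observe()['tcp_pos']
for w in (S[0],ce-.042*ex+.028*ey): d=np.array([*w,0])-np.array([*t[:2],0]); print((R.T@d*1000).round(1))
im=cv2.imread('pics/w5.png')
crop(im[:,:,::-1],270,110,180,90,4.4,'c5.png')
```

```text
[[ 0.4521 -0.2255]
 [ 0.607  -0.2659]
 [ 0.5752 -0.3901]
 [ 0.4213 -0.3501]]
[np.float64(0.16), np.float64(0.1282), np.float64(0.159), np.float64(0.1284)]
slot,big [[ 0.4802 -0.2692]
 [ 0.5538 -0.2921]]
model slot [ 0.4803 -0.2702]
[61.6 -4.5  0.1]
[60.7 -4.2  0.1]
```

View pics/c5.png

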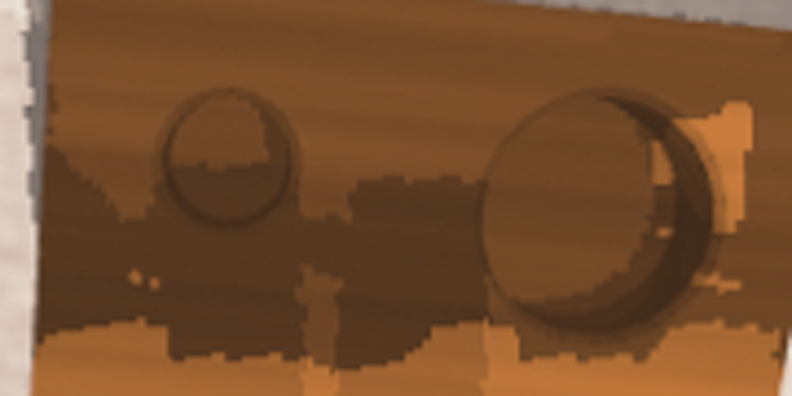

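```bash
python3 -m pendant '{"xyz":[[30.5,-2.2,0],[31,-2.2,0],[0,0,35],[0,0,35],[0,0,35],[0,0,25],[0,0,5],[0,0,0],[0,0,0]],"spin":[0,0,0,0,0,0,0,0,0],"gripper":[30,30,30,30,30,30,30,30,30]}' 
python3 -m pendant '{"xyz":[[0,0,4],[0,0,4],[0,0,4],[0,0,0]],"spin":[0,0,0,0],"gripper":[30,30,30,30]}'
```

```text
time: 10.45
tcp_pos: [0.483, -0.2673, 0.1066]
tool_rot: [[0.155, 0.988, 0.001], [0.988, -0.155, 0.001], [0.001, 0.001, -1.0]]
ft_force: [-0.4, -0.1, -0.3]
opening: 0.0415
finger_force: 20.0
time: 10.78
tcp_pos: [0.4824, -0.2698, 0.0954]
tool_rot: [[0.158, 0.987, 0.001], [0.987, -0.158, -0.003], [-0.002, 0.001, -1.0]]
ft_force: [-3.1, -0.3, 9.5]
opening: 0.0416
finger_force: 20.0
```

```bash
python3 -m pendant '{"xyz":[[0,-2,-2],[0,0,0],[0,0,3],[0,0,3],[0,0,0]],"spin":[0,0,0,0,0],"gripper":[30,30,30,30,30]}'
```

```text
time: 11.2
tcp_pos: [0.4796, -0.2689, 0.0891]
tool_rot: [[0.158, 0.988, -0.0], [0.988, -0.158, -0.0], [-0.0, -0.0, -1.0]]
ft_force: [0.8, -1.0, -0.6]
opening: 0.0417
finger_force: 20.0
```

```bash
python3 -m pendant '{"xyz":[[0,0,7],[0,0,7],[0,0,5],[0,0,3],[0,0,1],[0,0,0]],"spin":[0,0,0,0,0,0],"gripper":[30,30,30,30,30,30]}'
```

```text
time: 11.7
tcp_pos: [0.4797, -0.269, 0.0679]
tool_rot: [[0.157, 0.988, -0.001], [0.988, -0.157, -0.002], [-0.002, -0.001, -1.0]]
ft_force: [-5.6, -1.4, 17.0]
opening: 0.0416
finger_force: 20.0
```

```bash
python3 -m pendant '{"xyz":[[0,0,-1],[0,0,0],[0,0,0],[0,0,0],[0,0,-30],[0,0,-40],[0,0,-40],[0,0,-40],[0,0,0],[0,0,0]],"spin":[0,0,0,0,0,0,0,0,0,0],"gripper":[75,75,75,75,75,75,75,75,75,75]}'
python3 - <<'E'
from h import *; import pickle
s=observe(); print(s['tcp_pos'],s['tool_rot'][:,0],s['joint_pos'])
c=get_calibration('wrist'); im=read_camera('wrist'); cv2.imwrite('pics/w6.png',im[:,:,::-1]); pickle.dump(c,open('w6.pkl','wb'))
crop(read_camera('scene'),130,170,380,120,2.1,'s6.png')
print(proj([[.480,-.270,.085]],c))
E
```

```text
time: 12.53
tcp_pos: [0.4812, -0.2688, 0.2198]
tool_rot: [[0.157, 0.988, 0.004], [0.988, -0.157, -0.003], [-0.002, 0.004, -1.0]]
ft_force: [-1.1, -0.3, -0.4]
opening: 0.0749
finger_force: 0.0
[ 0.48123437 -0.26876397  0.21984694] [ 0.15724838  0.98755719 -0.00193545] [ 1.2856646   0.53504019 -1.09044015  1.80992224  0.52814375  1.1197314
 -0.1453778 ]
[[322.09851193 233.6245064 ]]
```

View pics/w6.png

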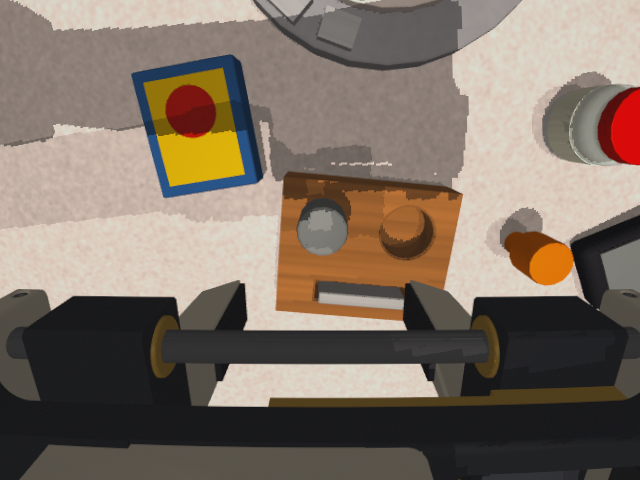

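View pics/s6.png

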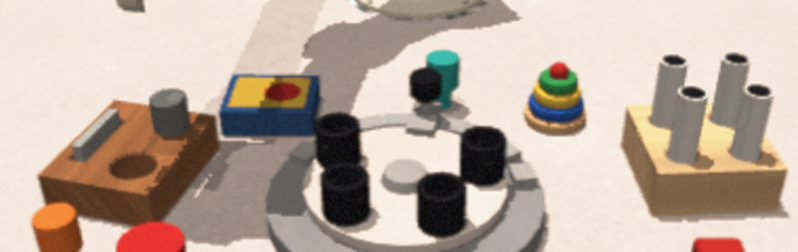

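The plug stands flush in its own slot at (322,230). The scene view shows the four free collets, the knob down at the mark and four tubes in the caddy. Next, move to the caddy and measure the tube mouths.

```bash
python3 -m pendant '{"xyz":[[39.7,-4.8,-10],[39.7,-4.8,-10],[39.7,-4.8,-10],[39.7,-4.8,-10],[39.7,-4.8,0],[39.7,-4.8,0],[39.7,-4.8,0],[39.7,-4.8,0],[39.7,-4.8,0],[39.7,-4.8,0],[39.7,-4.8,0],[39.7,-4.8,0]],"spin":[0,0,0,0,0,0,0,0,0,0,0,0],"gripper":[60,60,60,60,60,60,60,60,60,60,60,60]}' 40
python3 -m pendant '{"xyz":[[39.7,-4.8,0],[0,0,0],[0,0,0],[0,0,0],[0,0,0],[0,0,0],[0,0,0],[0,0,0],[0,0,0],[0,0,0]],"spin":[0,-6.43,-6.43,-6.43,-6.43,-6.43,-6.43,-6.43,0,0],"gripper":[60,60,60,60,60,60,60,60,60,60]}'
cat > tubes.py <<'E'
from h import *
import sys
def tubes(im,c,z=.13):
    g=cv2.cvtColor(im,cv2.COLOR_RGB2GRAY); out=[]
    for th in (30,45,60,80,200):
        m=((g<th) if th<100 else (g>th)).astype(np.uint8)*255
        for q in cv2.findContours(m,cv2.RETR_CCOMP,cv2.CHAIN_APPROX_NONE)[0]:
            q=q[:,0,:]
            if len(q)<40: continue
            P=cast(q,z,c)[:,:2]; A=np.c_[2*P,np.ones(len(P))]; x=np.linalg.lstsq(A,(P**2).sum(1),rcond=None)[0]; r=np.sqrt(x[2]+x[:2]@x[:2])
            res=np.std(np.hypot(*(P-x[:2]).T)-r)
            if .010<r<.0175 and res<.0008: out.append((x[0],x[1],r,res,th,*q.mean(0)))
    return np.array(out)
if __name__=='__main__':
    s=observe(); print(s['tcp_pos'],s['tool_rot'][:,0],s['joint_pos'].round(2))
    c=get_calibration('wrist'); im=read_camera('wrist'); cv2.imwrite('pics/'+sys.argv[1],im[:,:,::-1])
    T=tubes(im,c); np.set_printoptions(suppress=True); print(T.round(4))
E
python3 tubes.py w7.png
```

```text
time: 13.63
tcp_pos: [0.4966, 0.2122, 0.2555]
tool_rot: [[0.157, 0.988, -0.003], [0.988, -0.157, -0.001], [-0.002, -0.003, -1.0]]
ft_force: [0.7, -0.7, 0.3]
opening: 0.0599
finger_force: 0.0
time: 14.47
tcp_pos: [0.4984, 0.2507, 0.2559]
tool_rot: [[-0.585, 0.811, -0.003], [0.811, 0.585, -0.0], [0.002, -0.003, -1.0]]
ft_force: [-0.2, -0.1, 0.2]
opening: 0.0597
finger_force: 0.0
[0.49841761 0.25073713 0.25591079] [-0.58510842  0.81095315  0.00176698] [ 0.4   0.62 -1.28  1.75  0.62  1.26 -0.41]
[[  0.47     0.2795   0.0108   0.0007  30.     316.1765 182.7882]
 [  0.5371   0.2855   0.0114   0.0002  45.     391.9512 228.0122]
 [  0.4699   0.2796   0.0111   0.0006  45.     315.8864 182.4545]
 [  0.532    0.3528   0.011    0.0006  45.     443.837  150.6957]
 [  0.5371   0.2856   0.0115   0.0002  60.     391.8471 227.8471]
 [  0.4697   0.2798   0.0116   0.0002  60.     316.1011 182.3371]
 [  0.5317   0.3529   0.0114   0.0002  60.     443.7363 151.2418]
 [  0.4639   0.3474   0.0113   0.0002  60.     365.2421  99.3684]
 [  0.5369   0.2857   0.0118   0.0002  80.     391.7647 227.7059]
 [  0.4697   0.2798   0.0117   0.0002  80.     315.8242 182.3407]
 [  0.5317   0.3529   0.0115   0.0002  80.     443.7143 151.2198]
 [  0.464    0.3475   0.0114   0.0002  80.     365.3263  99.3474]
 [  0.4679   0.2826   0.0108   0.0006 200.     317.04   165.26  ]
 [  0.5291   0.3545   0.0112   0.0008 200.     437.8361 135.7541]
 [  0.4642   0.3477   0.0127   0.0002 200.     365.7524  99.2857]]
```

View pics/w7.png

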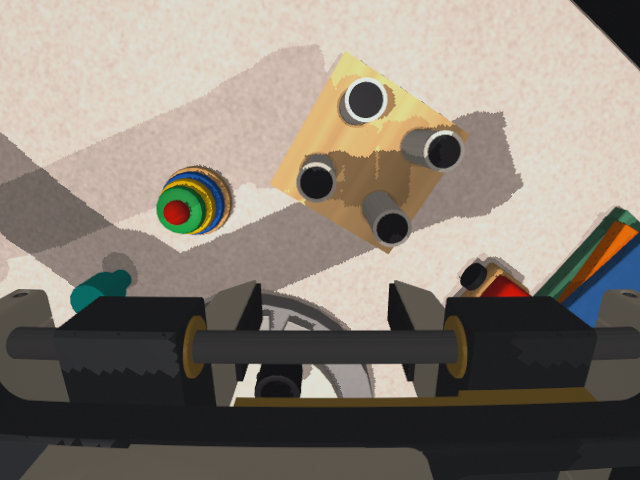

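The wrist view shows four tube mouths, at (392,228), (316,182), (444,151) and (365,99), with the 67 mm pitch expected. Grasp tube T1 at (.537,.286).

```bash
python3 -m pendant '{"xyz":[[3,26,0],[3,26,0],[0,0,40],[0,0,40],[0,0,40],[0,0,30],[0,0,14],[0,0,0],[0,0,0]],"spin":[0,0,0,0,0,0,0,0,0],"gripper":[60,60,60,60,60,60,60,60,60]}' 40
python3 -m pendant '{"xyz":[[0,0,0],[0,0,0],[0,0,0],[0,0,0],[0,0,0]],"spin":[0,0,0,0,0],"gripper":[20,20,20,20,20]}'
```

```text
time: 15.27
tcp_pos: [0.5377, 0.287, 0.0941]
tool_rot: [[-0.587, 0.81, -0.0], [0.81, 0.587, 0.0], [0.001, -0.0, -1.0]]
ft_force: [-0.1, 0.9, 0.9]
opening: 0.0605
finger_force: 0.0
time: 15.68
tcp_pos: [0.5384, 0.2866, 0.0947]
tool_rot: [[-0.587, 0.81, 0.001], [0.81, 0.587, 0.0], [-0.001, 0.001, -1.0]]
ft_force: [0.2, -0.2, -0.2]
opening: 0.0309
finger_force: 0.1
```

```bash
python3 -m pendant '{"xyz":[[0,0,0],[0,0,-10],[0,0,-40],[0,0,-40],[0,0,-40],[0,0,-40],[0,0,-10],[0,0,0]],"spin":[0,0,0,0,0,0,0,0],"gripper":[20,20,20,20,20,20,20,20]}' 40
python3 -m pendant '{"xyz":[[-31.2,-17.1,0],[-31.2,-17.1,0],[-31.2,-17.1,0],[-31.2,-17.1,0],[-31.2,-17.1,0],[-31.2,-17.1,0],[0,0,0],[0,0,0],[0,0,0]],"spin":[0,0,0,0,0,0,0,0,0],"gripper":[20,20,20,20,20,20,20,20,20]}'
```

```text
time: 16.35
tcp_pos: [0.539, 0.2883, 0.2783]
tool_rot: [[-0.588, 0.809, 0.006], [0.809, 0.588, 0.003], [-0.001, 0.007, -1.0]]
ft_force: [-0.8, 0.4, -1.1]
opening: 0.0294
finger_force: 40.0
time: 17.1
tcp_pos: [0.564, 0.0747, 0.2726]
tool_rot: [[-0.587, 0.81, -0.002], [0.81, 0.587, 0.001], [0.002, -0.001, -1.0]]
ft_force: [0.1, 0.2, 0.2]
opening: 0.0296
finger_force: 40.0
```

```bash
python3 -m pendant '{"xyz":[[0,0,35],[0,0,35],[0,0,20],[0,0,5],[0,0,5],[0,0,5],[0,0,0]],"spin":[0,0,0,0,0,0,0],"gripper":[20,20,20,20,20,20,20]}'
```

```text
time: 17.68
tcp_pos: [0.5654, 0.0758, 0.1699]
tool_rot: [[-0.588, 0.809, 0.002], [0.809, 0.588, -0.0], [-0.001, 0.001, -1.0]]
ft_force: [-0.3, -1.1, -1.2]
opening: 0.0292
finger_force: 40.0
```

```bash
python3 -m pendant '{"xyz":[[0,0,6],[0,0,6],[0,0,6],[0,0,6],[0,0,4],[0,0,3],[0,0,2],[0,0,0]],"spin":[0,0,0,0,0,0,0,0],"gripper":[20,20,20,20,20,20,20,20]}'
```

```text
time: 18.35
tcp_pos: [0.5658, 0.0757, 0.1383]
tool_rot: [[-0.587, 0.809, 0.003], [0.809, 0.587, -0.0], [-0.002, 0.002, -1.0]]
ft_force: [-3.8, -2.6, 19.6]
opening: 0.0296
finger_force: 40.0
```

```bash
python3 -m pendant '{"xyz":[[0,0,0],[0,0,0],[0,0,0],[0,0,-30],[0,0,-40],[0,0,-40],[36,9.5,-7],[36,9.5,0],[36,9.5,0],[36,9.5,0],[36,9.5,0],[0,0,0]],"spin":[0,0,0,0,0,0,0,0,0,0,0,0],"gripper":[60,60,60,60,60,60,60,60,60,60,60,60]}'
python3 tubes.py w8.png
```

```text
time: 19.35
tcp_pos: [0.4923, 0.257, 0.2538]
tool_rot: [[-0.597, 0.802, -0.0], [0.802, 0.597, 0.005], [0.004, 0.003, -1.0]]
ft_force: [-0.3, 0.2, 0.9]
opening: 0.0599
finger_force: 0.0
[0.49233732 0.25696113 0.2537901 ] [-0.59708762  0.80216476  0.00425146] [ 0.4   0.61 -1.28  1.76  0.61  1.25 -0.41]
[[  0.4691   0.28     0.0112   0.0002  30.     316.7209 193.7907]
 [  0.4691   0.28     0.0114   0.0002  45.     316.9659 194.    ]
 [  0.5313   0.3525   0.0113   0.0002  45.     444.4545 165.6136]
 [  0.4689   0.2799   0.0116   0.0002  60.     316.7191 193.8539]
 [  0.5314   0.3525   0.0115   0.0002  60.     444.3626 165.7582]
 [  0.4638   0.3474   0.0113   0.0002  60.     367.7742 113.1613]
 [  0.4689   0.2799   0.0119   0.0002  80.     316.5556 193.9556]
 [  0.5313   0.3524   0.0117   0.0002  80.     444.3187 165.7692]
 [  0.4639   0.3474   0.0114   0.0002  80.     367.7849 113.2258]
 [  0.464    0.3475   0.0127   0.0002 200.     368.0481 113.0769]]
```

```bash
python3 -m pendant '{"xyz":[[21.5,30,0],[21.5,30,0],[21.5,30,0],[0,0,35],[0,0,35],[0,0,15],[0,0,0],[0,0,0],[0,0,0]],"spin":[0,0,0,0,0,0,0,0,0],"gripper":[60,60,60,60,60,60,60,60,60]}'
python3 -m pendant '{"xyz":[[0,0,0]],"spin":[0],"gripper":[60]}'
```

```text
time: 20.15
tcp_pos: [0.5334, 0.3534, 0.1694]
tool_rot: [[-0.586, 0.81, 0.001], [0.81, 0.586, 0.002], [0.0, 0.002, -1.0]]
ft_force: [-0.7, 0.4, 0.6]
opening: 0.0603
finger_force: 0.0
time: 20.23
tcp_pos: [0.5336, 0.3538, 0.17]
tool_rot: [[-0.586, 0.81, 0.003], [0.81, 0.586, 0.002], [0.0, 0.003, -1.0]]
ft_force: [0.1, -0.8, -0.3]
opening: 0.0602
finger_force: 0.0
```

```bash
python3 -m pendant '{"xyz":[[0,-2,30],[0,0,30],[0,0,15],[0,0,0],[0,0,0],[0,0,0],[0,0,0],[0,0,0],[0,0,0],[0,0,0]],"spin":[0,0,0,0,0,0,0,0,0,0],"gripper":[60,60,60,60,60,20,20,20,20,20]}'
python3 -m pendant '{"xyz":[[0,0,0],[0,0,-10],[0,0,-40],[0,0,-40],[0,0,-40],[0,0,-40],[0,0,-10],[0,0,0],[0,0,0]],"spin":[0,0,0,0,0,0,0,0,0],"gripper":[20,20,20,20,20,20,20,20,20]}' 40
```

```text
time: 21.07
tcp_pos: [0.5311, 0.3524, 0.0935]
tool_rot: [[-0.587, 0.809, 0.001], [0.809, 0.587, 0.0], [-0.0, 0.001, -1.0]]
ft_force: [0.4, -0.1, -0.8]
opening: 0.031
finger_force: 0.0
time: 21.82
tcp_pos: [0.5308, 0.352, 0.2728]
tool_rot: [[-0.587, 0.809, 0.001], [0.809, 0.587, -0.001], [-0.001, 0.0, -1.0]]
ft_force: [0.5, -1.0, -2.0]
opening: 0.0292
finger_force: 40.0
```

```bash
python3 -m pendant '{"xyz":[[-36.5,-10.2,0],[-36.5,-10.2,0],[-36.5,-10.2,0],[-36.5,-10.2,0],[-36.5,-10.2,0],[-36.5,-10.2,0],[-36.5,-10.2,0],[-36.5,-10.2,0],[-36.5,-10.2,0],[0,0,0],[0,0,0],[0,0,0]],"spin":[0,0,0,0,0,0,0,0,0,0,0,0],"gripper":[20,20,20,20,20,20,20,20,20,20,20,20]}'
python3 -m pendant '{"xyz":[[0,0,30],[0,0,30],[0,0,20],[0,0,0],[0,0,0],[0,0,0]],"spin":[0,0,0,0,0,0],"gripper":[20,20,20,20,20,20]}'
```

```text
time: 22.82
tcp_pos: [0.6482, 0.0323, 0.2703]
tool_rot: [[-0.587, 0.809, -0.004], [0.809, 0.587, 0.001], [0.003, -0.003, -1.0]]
ft_force: [-0.7, 0.5, -0.4]
opening: 0.0292
finger_force: 40.0
time: 23.32
tcp_pos: [0.6496, 0.0343, 0.1939]
tool_rot: [[-0.589, 0.808, 0.001], [0.808, 0.589, 0.001], [0.0, 0.001, -1.0]]
ft_force: [0.6, 0.3, -0.4]
opening: 0.0297
finger_force: 40.0
```

```bash
python3 -m pendant '{"xyz":[[-1,-1.5,5],[0,0,5],[0,0,5],[0,0,5],[0,0,5],[0,0,0]],"spin":[0,0,0,0,0,0],"gripper":[20,20,20,20,20,20]}'
```

```text
time: 23.82
tcp_pos: [0.6482, 0.0303, 0.1664]
tool_rot: [[-0.587, 0.809, -0.002], [0.809, 0.587, -0.0], [0.001, -0.002, -1.0]]
ft_force: [-0.5, -0.5, -2.0]
opening: 0.0295
finger_force: 40.0
```

In the bore, so push to the floor.

```bash
python3 -m pendant '{"xyz":[[0,0,6],[0,0,6],[0,0,6],[0,0,6],[0,0,3],[0,0,3],[0,0,0]],"spin":[0,0,0,0,0,0,0],"gripper":[20,20,20,20,20,20,20]}'
```

```text
time: 24.4
tcp_pos: [0.6493, 0.031, 0.138]
tool_rot: [[-0.587, 0.809, 0.001], [0.809, 0.587, 0.0], [-0.0, 0.001, -1.0]]
ft_force: [-0.2, -0.1, 4.6]
opening: 0.0295
finger_force: 40.0
```

```bash
python3 -m pendant '{"xyz":[[0,0,2],[0,0,1],[0,0,0]],"spin":[0,0,0],"gripper":[20,20,20]}'
```

```text
time: 24.65
tcp_pos: [0.6495, 0.0311, 0.1373]
tool_rot: [[-0.587, 0.809, 0.002], [0.809, 0.587, -0.001], [-0.002, 0.001, -1.0]]
ft_force: [-3.5, -1.5, 14.2]
opening: 0.0295
finger_force: 40.0
```

```bash
python3 -m pendant '{"xyz":[[0,0,0],[0,0,0],[0,0,0],[0,0,-30],[0,0,-40],[0,0,-40],[0,0,-20],[38,1,0],[38,1,0],[38,1,0],[38,1,0],[38,1,0]],"spin":[0,0,0,0,0,0,0,0,0,0,0,0],"gripper":[60,60,60,60,60,60,60,60,60,60,60,60]}'
python3 -m pendant '{"xyz":[[38,1,0],[38,1,0],[0,0,0],[0,0,0],[0,0,0]],"spin":[0,0,0,0,0],"gripper":[60,60,60,60,60]}'
python3 tubes.py w9.png
```

```text
time: 25.65
tcp_pos: [0.5399, 0.1883, 0.2643]
tool_rot: [[-0.587, 0.81, -0.001], [0.81, 0.587, -0.0], [0.0, -0.001, -1.0]]
ft_force: [-0.3, 0.4, 0.5]
opening: 0.06
finger_force: 0.0
time: 26.07
tcp_pos: [0.4985, 0.2497, 0.2644]
tool_rot: [[-0.588, 0.809, 0.0], [0.809, 0.588, -0.001], [-0.001, -0.001, -1.0]]
ft_force: [0.9, -0.2, -0.2]
opening: 0.0603
finger_force: 0.0
[0.49847661 0.24969743 0.26437998] [-0.58768472  0.80908961 -0.00082309] [ 0.4   0.6  -1.28  1.74  0.6   1.27 -0.39]
[[  0.4684   0.2785   0.0108   0.0007  30.     314.5    179.5366]
 [  0.4683   0.2785   0.0111   0.0006  45.     314.3372 179.314 ]
 [  0.4681   0.2788   0.0115   0.0002  60.     314.3721 179.1163]
 [  0.4627   0.3464   0.0113   0.0002  60.     362.7582  98.8242]
 [  0.468    0.2788   0.0117   0.0003  80.     314.1023 179.0909]
 [  0.4628   0.3465   0.0114   0.0002  80.     363.086   98.7957]
 [  0.4668   0.2804   0.0118   0.0005 200.     315.     162.5833]
 [  0.463    0.3467   0.0127   0.0002 200.     363.297   98.7525]]
```

```bash
python3 -m pendant '{"xyz":[[21,-3.5,0],[21,-3.5,0],[0,0,40],[0,0,40],[0,0,15],[0,0,0],[0,0,0],[0,0,0]],"spin":[0,0,0,0,0,0,0,0],"gripper":[60,60,60,60,60,60,60,60]}'
```

```text
time: 26.78
tcp_pos: [0.4692, 0.2806, 0.1714]
tool_rot: [[-0.586, 0.81, 0.001], [0.81, 0.586, 0.002], [0.001, 0.002, -1.0]]
ft_force: [-0.5, 0.5, 1.5]
opening: 0.06
finger_force: 0.0
```

```bash
python3 -m pendant '{"xyz":[[0,0,30],[0,0,30],[0,0,17],[0,0,0],[0,0,0],[0,0,0],[0,0,0],[0,0,0],[0,0,0],[0,0,0],[0,0,0]],"spin":[0,0,0,0,0,0,0,0,0,0,0],"gripper":[60,60,60,60,60,20,20,20,20,20,20]}'
python3 -m pendant '{"xyz":[[0,0,-10],[0,0,-40],[0,0,-40],[0,0,-40],[0,0,-40],[0,0,-25],[0,0,0],[0,0,0]],"spin":[0,0,0,0,0,0,0,0],"gripper":[20,20,20,20,20,20,20,20]}' 40
python3 -m pendant '{"xyz":[[-37.4,-6.7,0],[-37.4,-6.7,0],[-37.4,-6.7,0],[-37.4,-6.7,0],[-37.4,-6.7,0],[-37.4,-6.7,0],[-37.4,-6.7,0],[-37.4,-6.7,0],[-37.4,-6.7,0],[-37.4,-6.7,0],[0,0,0],[0,0,0]],"spin":[0,0,0,0,0,0,0,0,0,0,0,0],"gripper":[20,20,20,20,20,20,20,20,20,20,20,20]}'
```

```text
time: 27.7
tcp_pos: [0.4683, 0.2802, 0.0933]
tool_rot: [[-0.587, 0.809, 0.001], [0.809, 0.587, 0.0], [-0.0, 0.001, -1.0]]
ft_force: [-0.5, -0.2, 4.3]
opening: 0.0294
finger_force: 39.9
time: 28.37
tcp_pos: [0.4683, 0.2805, 0.2894]
tool_rot: [[-0.587, 0.809, 0.003], [0.809, 0.587, 0.001], [-0.001, 0.003, -1.0]]
ft_force: [0.7, 0.5, -1.4]
opening: 0.0293
finger_force: 40.0
time: 29.37
tcp_pos: [0.633, -0.0657, 0.2848]
tool_rot: [[-0.583, 0.813, -0.004], [0.813, 0.583, 0.001], [0.003, -0.003, -1.0]]
ft_force: [0.6, 1.1, -0.3]
opening: 0.0299
finger_force: 40.0
```

```bash
python3 -m pendant '{"xyz":[[0,0,30],[0,0,30],[0,0,30],[0,0,4],[0,0,0],[0,0,0]],"spin":[0,0,0,0,0,0],"gripper":[20,20,20,20,20,20]}'
```

```text
time: 29.87
tcp_pos: [0.6333, -0.0606, 0.1945]
tool_rot: [[-0.589, 0.808, 0.0], [0.808, 0.589, 0.001], [0.001, 0.001, -1.0]]
ft_force: [0.0, 0.6, -1.4]
opening: 0.0292
finger_force: 40.0
```

```bash
python3 -m pendant '{"xyz":[[-1,0,5],[0,0,5],[0,0,5],[0,0,5],[0,0,5],[0,0,0]],"spin":[0,0,0,0,0,0],"gripper":[20,20,20,20,20,20]}'
python3 -m pendant '{"xyz":[[0,0,3],[0,0,0]],"spin":[0,0],"gripper":[20,20]}'
```

```text
time: 30.37
tcp_pos: [0.6336, -0.0621, 0.1684]
tool_rot: [[-0.588, 0.809, -0.001], [0.809, 0.588, 0.001], [0.001, 0.0, -1.0]]
ft_force: [-0.8, 1.9, -1.5]
opening: 0.0294
finger_force: 40.0
time: 30.53
tcp_pos: [0.6335, -0.0623, 0.1651]
tool_rot: [[-0.588, 0.809, -0.001], [0.809, 0.588, 0.001], [0.001, -0.0, -1.0]]
ft_force: [-0.9, 1.5, -1.4]
opening: 0.0292
finger_force: 40.0
```

```bash
python3 -m pendant '{"xyz":[[0,0,6],[0,0,6],[0,0,6],[0,0,6],[0,0,3],[0,0,2],[0,0,1],[0,0,0]],"spin":[0,0,0,0,0,0,0,0],"gripper":[20,20,20,20,20,20,20,20]}'
```

```text
time: 31.2
tcp_pos: [0.6343, -0.0616, 0.1374]
tool_rot: [[-0.588, 0.809, 0.001], [0.809, 0.588, 0.001], [-0.0, 0.001, -1.0]]
ft_force: [-5.0, 2.5, 13.6]
opening: 0.0295
finger_force: 40.0
```

```bash
python3 -m pendant '{"xyz":[[0,0,0],[0,0,0],[0,0,0],[0,0,-30],[0,0,-40],[0,0,-40],[0,0,-25],[37,8,0],[37,8,0],[37,8,0],[37,8,0],[37,8,0]],"spin":[0,0,0,0,0,0,0,0,0,0,0,0],"gripper":[60,60,60,60,60,60,60,60,60,60,60,60]}'
python3 -m pendant '{"xyz":[[37,8,0],[37,8,0],[37,8,0],[37,8,0],[0,0,0],[0,0,0],[0,0,0]],"spin":[0,0,0,0,0,0,0],"gripper":[60,60,60,60,60,60,60]}'
python3 tubes.py w10.png
```

```text
time: 32.2
tcp_pos: [0.5572, 0.1109, 0.2704]
tool_rot: [[-0.586, 0.81, 0.0], [0.81, 0.586, -0.0], [-0.001, 0.0, -1.0]]
ft_force: [1.3, -0.6, -0.2]
opening: 0.0598
finger_force: 0.0
time: 32.78
tcp_pos: [0.4971, 0.2484, 0.2703]
tool_rot: [[-0.587, 0.809, 0.0], [0.809, 0.587, -0.001], [-0.001, -0.0, -1.0]]
ft_force: [0.5, -0.2, -0.2]
opening: 0.06
finger_force: 0.0
[0.49712958 0.24835759 0.27033867] [-0.58744934  0.80926016 -0.00112247] [ 0.41  0.59 -1.29  1.74  0.59  1.27 -0.39]
[[  0.4625   0.3462   0.0113   0.0002  60.     364.      99.0444]
 [  0.4626   0.3463   0.0114   0.0002  80.     364.1758  99.1758]
 [  0.4628   0.3464   0.0127   0.0002 200.     364.48    99.03  ]]
```

```bash
python3 -m pendant '{"xyz":[[33,10,0],[33,10,0],[33,10,0],[0,0,35],[0,0,35],[0,0,29],[0,0,0],[0,0,0],[0,0,0]],"spin":[0,0,0,0,0,0,0,0,0],"gripper":[60,60,60,60,60,60,60,60,60]}'
```

```text
time: 33.58
tcp_pos: [0.4641, 0.3466, 0.1731]
tool_rot: [[-0.586, 0.811, 0.001], [0.811, 0.586, 0.001], [0.001, 0.001, -1.0]]
ft_force: [-0.7, 0.1, 0.6]
opening: 0.0597
finger_force: 0.0
```

```bash
python3 -m pendant '{"xyz":[[0,0,30],[0,0,30],[0,0,19],[0,0,0],[0,0,0],[0,0,0],[0,0,0],[0,0,0],[0,0,0],[0,0,0],[0,0,0]],"spin":[0,0,0,0,0,0,0,0,0,0,0],"gripper":[60,60,60,60,60,20,20,20,20,20,20]}'
python3 -m pendant '{"xyz":[[0,0,-10],[0,0,-40],[0,0,-40],[0,0,-40],[0,0,-40],[0,0,-25],[0,0,0],[0,0,0]],"spin":[0,0,0,0,0,0,0,0],"gripper":[20,20,20,20,20,20,20,20]}' 40
python3 -m pendant '{"xyz":[[-35.3,-17,0],[-35.3,-17,0],[-35.3,-17,0],[-35.3,-17,0],[-35.3,-17,0],[-35.3,-17,0],[-35.3,-17,0],[-35.3,-17,0],[-35.3,-17,0],[-35.3,-17,0],[-35.3,-17,0],[0,0,0]],"spin":[0,0,0,0,0,0,0,0,0,0,0,0],"gripper":[20,20,20,20,20,20,20,20,20,20,20,20]}'
python3 -m pendant '{"xyz":[[0,0,0],[0,0,30],[0,0,30],[0,0,30],[0,0,5],[0,0,0],[0,0,0]],"spin":[0,0,0,0,0,0,0],"gripper":[20,20,20,20,20,20,20]}'
```

```text
time: 34.5
tcp_pos: [0.4631, 0.3469, 0.0934]
tool_rot: [[-0.587, 0.809, 0.001], [0.809, 0.587, 0.0], [-0.0, 0.001, -1.0]]
ft_force: [0.6, -0.9, 4.0]
opening: 0.0295
finger_force: 39.9
time: 35.17
tcp_pos: [0.4631, 0.3473, 0.2897]
tool_rot: [[-0.587, 0.809, 0.003], [0.809, 0.587, 0.001], [-0.001, 0.003, -1.0]]
ft_force: [0.4, 0.4, -1.8]
opening: 0.0293
finger_force: 40.0
time: 36.17
tcp_pos: [0.5395, -0.0881, 0.2847]
tool_rot: [[-0.577, 0.817, -0.004], [0.817, 0.577, -0.002], [0.0, -0.005, -1.0]]
ft_force: [-0.1, -0.8, -1.9]
opening: 0.0296
finger_force: 40.0
time: 36.75
tcp_pos: [0.5396, -0.076, 0.1935]
tool_rot: [[-0.589, 0.808, 0.0], [0.808, 0.589, 0.001], [0.001, 0.001, -1.0]]
ft_force: [-0.8, -0.0, -1.0]
opening: 0.0294
finger_force: 40.0
```

```bash
python3 -m pendant '{"xyz":[[-1,0,5],[0,0,5],[0,0,5],[0,0,5],[0,0,5],[0,0,3],[0,0,0],[0,0,0]],"spin":[0,0,0,0,0,0,0,0],"gripper":[20,20,20,20,20,20,20,20]}'
```

```text
time: 37.42
tcp_pos: [0.5404, -0.0774, 0.1645]
tool_rot: [[-0.588, 0.809, 0.001], [0.809, 0.588, 0.002], [0.001, 0.002, -1.0]]
ft_force: [3.1, 3.2, -3.4]
opening: 0.0294
finger_force: 40.0
```

```bash
python3 -m pendant '{"xyz":[[0,0,6],[0,0,6],[0,0,6],[0,0,6],[0,0,3],[0,0,2],[0,0,1],[0,0,0]],"spin":[0,0,0,0,0,0,0,0],"gripper":[20,20,20,20,20,20,20,20]}'
```

```text
time: 38.08
tcp_pos: [0.5415, -0.0775, 0.1373]
tool_rot: [[-0.588, 0.809, 0.003], [0.809, 0.588, -0.001], [-0.003, 0.001, -1.0]]
ft_force: [-3.8, 2.3, 19.9]
opening: 0.0296
finger_force: 40.0
```

```bash
python3 -m pendant '{"xyz":[[0,0,0],[0,0,0],[0,0,0],[0,0,0],[0,0,-30],[0,0,-40],[0,0,-40],[0,0,-30],[0,0,0]],"spin":[0,0,0,0,0,0,0,0,0],"gripper":[60,60,60,60,60,60,60,60,60]}'
python3 -m pendant '{"xyz":[[-33,-24,0],[-33,-24,0],[-33,-24,0],[-33,-24,0],[-33,-24,0],[-33,-24,0],[-33,-24,0],[-33,-24,0],[-33,-24,0],[0,0,0],[0,0,0]],"spin":[0,0,0,0,0,0,0,0,0,0,0],"gripper":[60,60,60,60,60,60,60,60,60,60,60]}'
python3 - <<'E'
from h import *; from tubes import tubes
np.set_printoptions(suppress=True)
it=read_camera('top'); isc=read_camera('scene')
c=get_calibration('top'); T=tubes(it,c,.174); print(T.round(4))
a=cv2.resize(it[150:350,210:530],(800,500)); cv2.imwrite('pics/f_top.png',a[:,:,::-1])
cs=get_calibration('scene')
for P in ([.5645,.0745],[.6487,.0320],[.6343,-.0616],[.5408,-.0772]): print(proj([[*P,.174]],cs).round(0))
cv2.imwrite('pics/f_sc.png',cv2.resize(isc[150:310,130:530],(800,320),interpolation=cv2.INTER_CUBIC)[:,:,::-1])
p=cv2.imread('pics/f_sc.png'); q=cv2.imread('pics/f_top.png'); 
q=cv2.resize(q,(448,280)); o=np.zeros((600,800,3),np.uint8); o[:320]=p; o[320:,:448]=q; cv2.imwrite('pics/f.png',o)
E
```

```text
time: 38.83
tcp_pos: [0.543, -0.0776, 0.2804]
tool_rot: [[-0.587, 0.809, 0.008], [0.809, 0.587, -0.001], [-0.005, 0.006, -1.0]]
ft_force: [0.8, 0.3, 0.5]
opening: 0.0599
finger_force: 0.0
time: 39.75
tcp_pos: [0.5377, -0.4492, 0.2723]
tool_rot: [[-0.582, 0.813, -0.002], [0.813, 0.582, 0.001], [0.002, -0.001, -1.0]]
ft_force: [0.4, 1.4, 0.5]
opening: 0.0596
finger_force: 0.0
[[  0.4494   0.0122   0.0152   0.0006  30.     306.8113 309.6038]
 [  0.3861  -0.1365   0.0175   0.0004  80.     398.3443 346.2131]]
[[361. 200.]]
[[341. 222.]]
[[291. 217.]]
[[288. 194.]]
```

View pics/f.png

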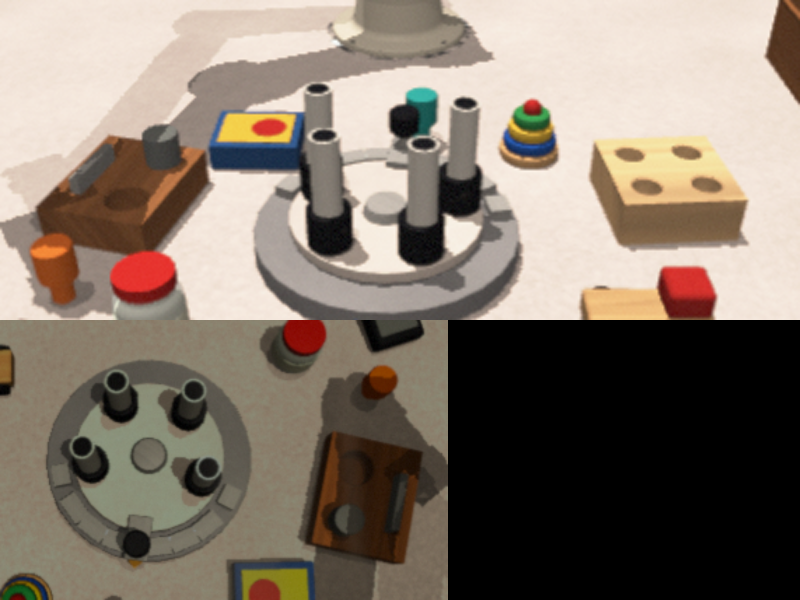

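All four tube tops sit within about 2 px of where a bottomed tube should be: crop (465,103), (423,144), (322,135) and (318,90). The plug is in its slot at (160,145), the knob is down at the mark and the caddy is empty.

```bash
python3 -c "
from plant import *
print(job_done())"
```

```text
the job is handed in; nothing more can be done
None
```

The job is handed in: the head is locked at the marked stop, the grey plug stands in its own tray slot, and all four tubes are bottomed in collets of their own, finished at about 40 s of the 210 s allowed.

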